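Scan a circuit board out and hold the sprung jaw open for the swap

TASK

Book out the green circuit board clamped in the sprung board holder: squeeze the orange trigger of the scanner on its stand right in, and let it spring back out. Then draw the holder's sprung jaw out by its black pull tab until the yellow pointer stands on the red band of the index slider, and finish while still holding it there, so that a colleague can lift the board out and drop in the next, wider one. Never let the jaw snap back, and leave the board on its pins, the index slider and everything else on the bench as they are.

Things in the scene. Friction and masses are not known exactly. Their poses are not given: they have to be found in the camera images.
- holder: board holder bolted to the bench: grey base plate 260 x 170 mm, top 14 mm above the bench; fixed aluminium jaw at the far end, sprung aluminium jaw on two guide rods, low end block (38 mm high) at the near end. Origin under the plate's centre, z up, x along the rods towards the fixed jaw; the sprung jaw is drawn out along -x. The board lies on four brass pins between the jaws
- jaw (a joint): how far the sprung jaw is drawn out, m: 0 at rest against the board, 0.050 at its stop. The jaw block is 25 x 120 mm, its top 47 mm above the bench. Its springs pull back with about 4 N at 0, growing by 1.15 N per 10 mm, and snap it shut if it slips
- jaw_grip (a point): middle of the black upright pull tab on the sprung jaw, 67 mm above the bench; moves with the jaw, axes as the holder's. Tab 12 mm thick (x), 36 mm wide (y), from 30 to 83 mm above the bench, then a cap 16 x 40 mm up to 89 mm. 34 mm free between tab and jaw block above a carriage 30 mm high; on the other sides nothing within 45 mm is higher than 40 mm, however far it is drawn out
- jaw_pointer (a point): the outer half of the yellow pointer (3 mm wide along x) on the +y end of the jaw block, 46 mm above the bench; moves with the jaw, axes as those of the holder
- index (a joint): setting of the red index slider on the steel scale bar along the +y edge of the holder, m: the jaw opening (value of joint jaw) at which the pointer stands on the middle of the red band. Differs each time; friction keeps it where it is
- index_band (a point): middle of the red band (8 mm wide along the holder's x) on the black index slider, 43 mm above the bench, just below the pointer's path
- board: the green circuit board in the holder, 80 (x) x 100 (y) mm, 4 mm thick, its underside 36 mm above the bench; origin at the centre of its underside. Components (look only) stand up to 13 mm above it
- scanner: pistol scanner on its side, its head clamped on a stand bolted to the bench (base 110 x 120 mm). Origin on the bench under the head, z up; head centre 150 mm, top 200 mm high. It looks along +y, 0.40 rad below level, at the board. The grip is level along -x, from x = -0.027 to -0.14, 30 mm thick front to back, 34 mm side to side. Free space before, behind, above and below it
- trigger_face (a point): middle of the front of the orange trigger, 30 mm from its hinge, 60 mm along -x from the scanner's origin; moves with the trigger. Its y axis points out of the front, along the viewing direction (0.40 rad below level) when the trigger is out; z square to it, upward. Trigger 46 mm long along x, 18 mm wide along z, hinge at the end next to the head
- grip_back (a point): on the middle of the back of the scanner's grip, opposite trigger_face: 51 mm behind it with the trigger out, 43 mm with the trigger fully in. Axes as those of the scanner's body
- trigger (a joint): rotation of the trigger, rad: 0 out (at rest), 0.28 fully in, pressed towards the grip. It takes about 3 N at trigger_face to start and 5.3 N fully in, and springs back by itself
- next_board: the next board, blue, 105 x 100 mm, 4 mm thick, lying on the bench; origin at the centre of its underside
- tape: roll of blue tape lying flat, 84 mm across, 24 mm high, on the bench between holder and scanner; origin at the centre of its underside
- spool_red: spool of red wire standing on end, 60 mm across, 45 mm high; origin under its centre
- spool_yellow: spool of yellow wire standing on end, 60 mm across, 45 mm high; origin under its centre
- solder: reel of solder with blue flanges, 60 mm across, 34 mm high; origin under its centre
- cutters: side cutters with red handles lying on the bench, about 130 x 60 mm, 18 mm high; origin near the middle of the underside
- glue_gun: blue glue gun lying loose on its side on the bench, about 190 mm from nozzle to the end of its glue stick, 120 mm across, 38 mm high; origin under its barrel
- bottle: red drinking bottle, 68 mm across, 200 mm high; origin under its centre
Not all that is in view belongs to the job. Of the things like the board, leave any that is white; of the rest the larger one is meant.

How it is judged:
By the outcome, as a careful person would: the job done as asked, in the order asked, and still so for the second after the job is handed in, while the arm keeps its last pose, push and grip.
It also fails if it takes over 45 s, if anything falls off the work surface, if the arm or the gripper's body presses on something with over 40 N, if the wrist force passes 120 N, or if a joint passes its speed limit or range.

ROBOT

A 6-joint arm with a two-finger parallel gripper is mounted at the origin on the work surface. World frame = base frame: x ahead of the robot, y to its left, z up, the work surface at z = 0. Lengths are in mm, angles in rad, forces in N, time in s.
With the tool pointing down it reaches from about 350 to 775 mm from the base axis. Payload 7.3 kg.
Tool frame: the origin (TCP) lies at the very end of the fingers, on their centre line; the grasp point (between the pads) lies 19 mm behind it; z points along the fingers, y is the line along which they close (so a half turn about z gives the same grasp; the last joint's range is limited). The gripper opens to 92 mm and grips with 3 to 60 N. Pads are 19 mm wide; open, the fingers measure 130 mm over their backs; the gripper's body (75 mm by 190 mm) begins 47 mm behind the grasp point.
Start: joints at [1.189, 0.342, 1.524, -0, 1.275, -0.146], TCP at [122.635, 510.495, 226.741] pointing down, gripper open.
Joint ranges: [-2.53, 2.53], [-0.77, 2.02], [0.04, 2.7], [-1, 4.14], [0.28, 2.66], [-3.11, 3.11]. Speed limits (rad/s): [2.57, 2.57, 3.14, 3.14, 3.14, 3.14].

INTERFACE

Orientations are given as [roll, pitch, yaw] about the fixed x, y, z axes, in that order (R = Rz(yaw) Ry(pitch) Rx(roll)).
In Python, from plant import bot gives the robot as it stands.
- The arm moves only by the tool jog_arm, never from a script. Its argument "targets" is a list of rows, each an object with "xyz": the shift along the tool's x, y, z as a fraction of full scale, a list of three; "spin": the turn about the tool's z as a fraction of full scale. In form: [{"xyz": [x, y, z], "spin": spin}, ...]. A call has exactly 10 rows; each row shifts and turns the commanded pose from where the row before left it, along the tool's axes as they then stand; what a row does not reach is not made up. Full scale, the value 1, is 80 mm for a shift and 0.1 rad for a turn. A row lasts 1/8 s, in which the tool goes at most 62.5 mm and 10.7 degrees, less where a joint would pass 70% of its speed; a pose out of reach is approached as far as the arm can. A call with a number of a shift or a turn outside -1 to 1 is refused whole. A call with a gripper value outside its range is refused whole. "gripper" is the opening in per cent of the stroke, from 0 (shut) to 100 (fully open), set as the call begins (left out, the last holds). The fingers move at their own pace and stop on an object; the grip force is fixed at half the most. Time passes only in rows, so rows that do not move let the fingers close, or fill a call up. It gives the time, the measured TCP pose, the force, the opening and the grip force at its end, in the units of the state.
- bot.get_obs(): the state, without advancing time (a new reading comes with each control period).
- bot.capture(name): name is "scene" or "side" or "wrist"; returns the picture (480x640x3 uint8, blue, green, red); there is no depth.
- bot.get_calibration(name): a dict with "vfov" (degrees; the focal length in pixels is half the picture's height over the tangent of half this angle, whatever the lens; pixels are square), "cx", "cy" (the principal point, pixels), "eye" and "rotation" of the camera in the world. Camera axes: x right, y down, z forward; pixel columns grow to the right and rows downward; lengths in mm; the calibration is good to about 2 mm. The wrist camera is an equidistant fisheye: a pixel r from the principal point sees the ray r / f radians off the axis. A picture is of the moment at which its call begins: read the wrist's pose just before it. get_calibration takes no time and is no camera call; for the wrist camera it gives the pose at the moment of the call.
- bot.close_job(): hands the job in; it is judged then, once.
The state is a dict: "time": time; "joint_positions": joint angles; "dq": joint speeds; "tau": joint torques, N m; "tool_pos": TCP position; "tcp_rot": TCP orientation; "contact_force": force on the tool from outside, world axes, zero at the start; "moment": the same for the moment, N m; "grip_width": finger opening in mm; "finger_force": force on a finger pad.
Only numpy, scipy, OpenCV 4.12 (cv2) and the standard library are available. Lean on these libraries where they do the work, as an engineer would, in place of code of your own. Each camera call takes 0.05 s, during which the arm holds its last target. There are 200 camera calls.

## Working session

There is one attempt and no reset: what is moved stays moved. The work goes in short steps, Python scripts to look and compute and a tool call to move; the robot and the scene stay as the last step left them, time stands still between calls to the robot, and variables do not carry over. Pictures are saved under pics/ and viewed, at most 10 in all, crops included, and the job is handed in when it is done.

Besides the shell and the picture viewer there is one more tool, called after "Call:" by a JSON object that holds its "fn" and its "kwargs". jog_arm: Moves the arm, as the interface text tells. Shift numbers are shares of 80 mm and turn numbers shares of 0.1 rad, none past 1 either way. Its arguments: {"type":"object","properties":{"targets":{"type":"array","items":{"type":"object","properties":{"xyz":{"type":"array","items":{"type":"number"}},"spin":{"type":"number"}}}},"gripper":{"type":"number"}},"required":["targets"]}

```bash
mkdir -p pics; ls
python3 - <<'E'
from plant import bot
import cv2,numpy as np
for n in("scene","side","wrist"):
    c=bot.get_calibration(n); print(n,{k:np.round(v,3).tolist() for k,v in c.items()})
    cv2.imwrite(f"pics/{n}0.png",bot.capture(n))
o=bot.get_obs();print(o)
E
```

```text
pics
scene {'vfov': 57.105, 'cx': 316.483, 'cy': 239.071, 'eye': [1238.927, 470.215, 830.449], 'rotation': [-2.291, -0.01, 2.134]}
side {'vfov': 51.3, 'cx': 317.857, 'cy': 237.94, 'eye': [387.698, -864.177, 1211.214], 'rotation': [-2.444, 0.013, -0.197]}
wrist {'vfov': 65.706, 'cx': 316.609, 'cy': 247.04, 'eye': [53.233, 525.551, 384.221], 'rotation': [2.872, 0.002, 1.334]}
{'time': 0.15, 'joint_positions': array([ 1.18901107e+00,  3.42575444e-01,  1.52477644e+00,  1.42888221e-05,
        1.27542544e+00, -1.46018322e-01]), 'dq': array([-0.00088937, -0.00160835, -0.00439999,  0.00064343,  0.00029435,
        0.00122799]), 'tau': array([ 8.23154787e-04, -4.31470084e+01, -2.44349939e+01,  7.18727033e-02,
        5.38701320e-02, -1.03650773e-04]), 'tool_pos': array([122.50339143, 510.19578342, 226.20537896]), 'tcp_rot': array([-3.14042258e+00, -1.85889369e-04,  2.90582144e+00]), 'contact_force': array([-0.2563753 ,  0.02200446,  0.0719745 ]), 'moment': array([-0.04146122, -0.03065237, -0.02464992]), 'finger_force': 0.0, 'grip_width': 91.46820264323777}
```

View pics/scene0.png

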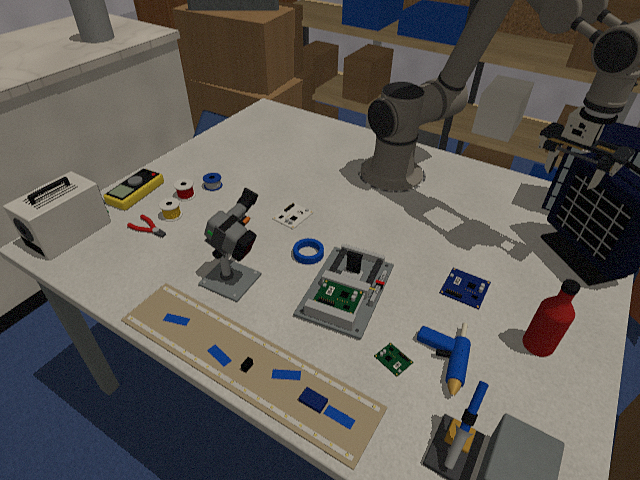

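View pics/side0.png

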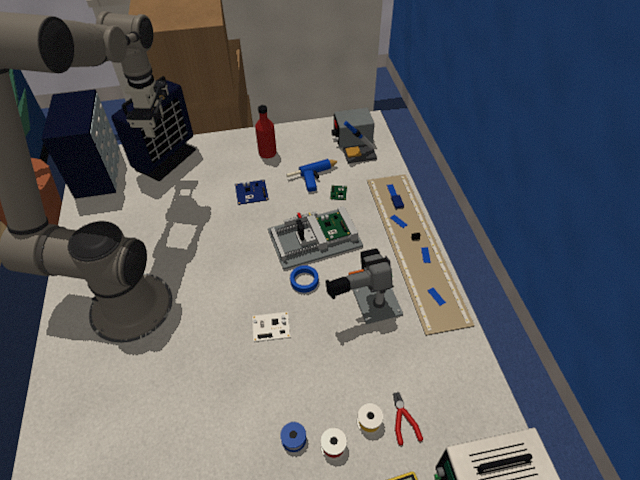

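The scene shows two kinds of candidate board. Green ones are in the holder (scene ~(338,295)) and loose on the bench (~(394,358), small), and a white one is at ~(293,215). The one in the holder fits: it is larger, green and clamped. The scanner is at ~(232,240), with the tape at (308,250). I'll confirm this in an enlarged crop.

```bash
cat > h.py <<'E'
import numpy as np,cv2
from scipy.spatial.transform import Rotation as R
from scipy.optimize import least_squares
from plant import bot
def cal(n):
    c=bot.get_calibration(n); c['f']=240/np.tan(np.radians(c['vfov']/2)); c['R']=R.from_euler('xyz',c['rotation']).as_matrix(); c['fish']=n=='wrist'; return c
def proj(c,P):
    p=(np.atleast_2d(P)-c['eye'])@c['R']
    if c['fish']:
        r=np.linalg.norm(p[:,:2],axis=1); th=np.arctan2(r,p[:,2]); s=c['f']*th/np.maximum(r,1e-9)
    else: s=c['f']/p[:,2]
    return np.c_[c['cx']+p[:,0]*s,c['cy']+p[:,1]*s]
def ray(c,uv):
    d=(np.array(uv,float)-[c['cx'],c['cy']])/c['f']
    if c['fish']:
        t=np.linalg.norm(d); v=np.r_[d/t*np.sin(t),np.cos(t)]
    else: v=np.r_[d,1]
    return c['R']@v
def onz(c,uv,z):
    d=ray(c,uv); return c['eye']+d*(z-c['eye'][2])/d[2]
def tri(obs):
    return least_squares(lambda P:np.concatenate([(proj(c,P)[0]-uv) for c,uv in obs]),[400,300,50.]).x
E
python3 - <<'E'
import cv2,numpy as np
a=cv2.imread('pics/scene0.png');b=cv2.imread('pics/side0.png')
def cr(i,x,y,w=100,h=75): return cv2.resize(i[y:y+h,x:x+w],(400,300),interpolation=cv2.INTER_CUBIC)
im=np.vstack([np.hstack([cr(a,290,240,133,100),cr(b,262,200)]),np.hstack([cr(a,180,180,160,120),cr(b,320,245)])])
cv2.imwrite('pics/c1.png',im)
E
```

```text
(no output)
```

View pics/c1.png

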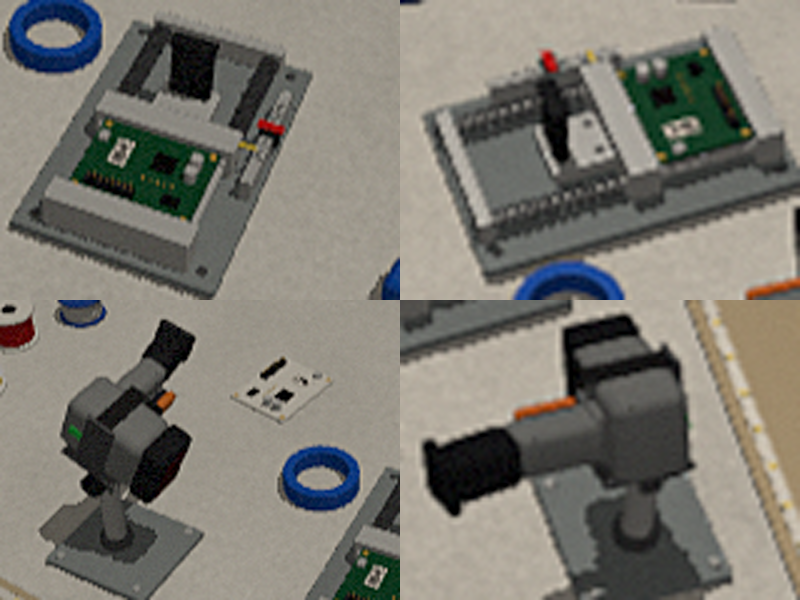

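The crop confirms the green board clamped in the holder, the black tab on the robot side, the yellow pointer and red band on its right, and the scanner grip pointing at the robot with an orange trigger on the holder side. Next I'll fit the poses.

Run:
```python
from h import *
s=cal('scene');d=cal('side')
def H(p,P): 
    c,t=np.cos(p[2]),np.sin(p[2]); P=np.atleast_2d(P); return np.c_[p[0]+c*P[:,0]-t*P[:,1],p[1]+t*P[:,0]+c*P[:,1],P[:,2]]
so=[((-130,-85,14),(336.5,247.5)),((-130,85,14),(393.3,264)),((130,-85,14),(293.3,316)),((130,85,14),(359.3,339.3))]
do=[((-130,85,14),(268.2,227.5)),((-130,-85,14),(283.8,269.5)),((130,-85,14),(362,247.5))]
def res(p): return np.concatenate([(proj(c,H(p,[a for a,_ in o]))-[b for _,b in o]).ravel() for c,o in((s,so),(d,do))])
r=least_squares(res,[600,300,0.]);print('holder',r.x,r.fun.round(1))
for uv in((198.8,284),(261.2,272.8),(236,300)): print('base sc',onz(s,uv,8).round())
for uv in((403,314.3),(363.8,319.5)): print('base side',onz(d,uv,8).round())
# colours
a=cv2.imread('pics/scene0.png').astype(int);b=cv2.imread('pics/side0.png').astype(int)
def seg(im,box,f,lab):
    x,y,w,h=box;q=im[y:y+h,x:x+w];m=f(q[...,2],q[...,1],q[...,0]);v,u=np.nonzero(m)
    print(lab,len(u),(u.mean()+x).round(2),(v.mean()+y).round(2),u.min()+x,u.max()+x,v.min()+y,v.max()+y);return np.array([u.mean()+x,v.mean()+y])
org=lambda r,g,b:(r>130)&(g<0.7*r)&(g>0.3*r)&(b<0.4*r)
red=lambda r,g,b:(r>120)&(g<0.35*r)&(b<0.4*r)
to=seg(b,(330,245,60,40),org,'trig side');ts=seg(a,(220,180,50,60),org,'trig scene')
print('trig',tri([(s,ts),(d,to)]))
ri=seg(a,(360,260,40,40),red,'red sc');rd=seg(b,(280,200,40,40),red,'red side')
P=tri([(s,ri),(d,rd)]);print('red',P,'z43',onz(s,ri,43),onz(d,rd,43))
# grip end
print('grip end',tri([(s,(180+178/2.5,180+38/2.5)),(d,(320+35/4,245+180/4))]))
```

```text
holder [5.62678921e+02 1.38163500e+02 1.39654795e-01] [-2.4 -1.5  0.3  0.2 -1.5 -2.7  0.4 -1.  -0.3 -1.1 -0.6 -3.   1.7 -3.9]
base sc [ 749. -182.    8.]
base sc [632. -74.   8.]
base sc [739. -69.   8.]
base side [ 747. -192.    8.]
base side [ 636. -186.    8.]
trig side 22 355.95 271.23 349 363 269 273
trig scene 23 245.61 219.39 243 248 217 222
trig [ 619.87215787 -121.34185594  154.76505078]
red sc 20 379.5 281.75 376 383 280 284
red side 11 299.0 215.0 298 300 213 217
red [524.03127181 209.38381316  40.15395453] z43 [525.77683055 210.63356039  43.        ] [524.51920736 205.53812981  43.        ]
grip end [ 538.11295516 -168.30577893  159.73363935]
```

Call:
{"fn": "jog_arm", "kwargs": {"targets": [{"xyz": [-0.56, -0.37, -0.1], "spin": 0}, {"xyz": [-0.56, -0.37, -0.1], "spin": 0}, {"xyz": [-0.56, -0.37, -0.1], "spin": 0}, {"xyz": [-0.56, -0.37, -0.1], "spin": 0}, {"xyz": [-0.56, -0.37, -0.1], "spin": 0}, {"xyz": [-0.56, -0.37, -0.1], "spin": 0}, {"xyz": [-0.56, -0.37, -0.1], "spin": 0}, {"xyz": [-0.56, -0.37, -0.1], "spin": 0}, {"xyz": [-0.56, -0.37, -0.1], "spin": 0}, {"xyz": [0, 0, 0], "spin": 0}]}}

```text
time: 1.4
tool_pos: [454.5, 154.7, 298.6]
tcp_rot: [-3.141, 0.001, 2.901]
contact_force: [-0.3, 0.6, 0.1]
grip_width: 91.7
finger_force: 0.0
```

Run:
```python
from h import *
np.set_printoptions(suppress=True,precision=3)
c=cal('wrist');np.save('w1.npy',c,allow_pickle=True);i=bot.capture('wrist');cv2.imwrite('pics/w1.png',i)
o=bot.get_obs();print(o['tool_pos'],o['tcp_rot'],o['joint_positions'],c['eye'])
```

```text
[453.002 156.156 298.282] [-3.142 -0.001  2.903] [ 0.172  0.208  1.51   0.     1.424 -1.16 ] [385.122 170.373 456.608]
```

View pics/w1.png

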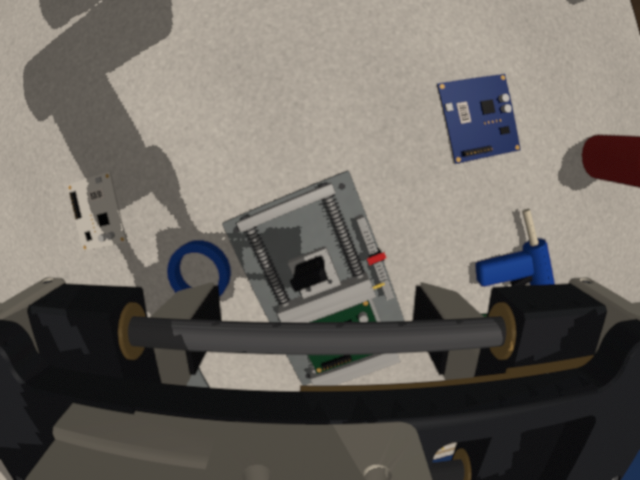

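The wrist picture shows the holder: tab cap ~(310,274), red band ~(376,258), pointer ~(379,288), plate corners (224,222) and (350,172). I'll enlarge it to get exact pixels.

Run:
```python
import cv2
i=cv2.imread('pics/w1.png')[168:316,218:418]
cv2.imwrite('pics/w1c.png',cv2.resize(i,(800,592),interpolation=cv2.INTER_CUBIC))
```

```text
(no output)
```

View pics/w1c.png

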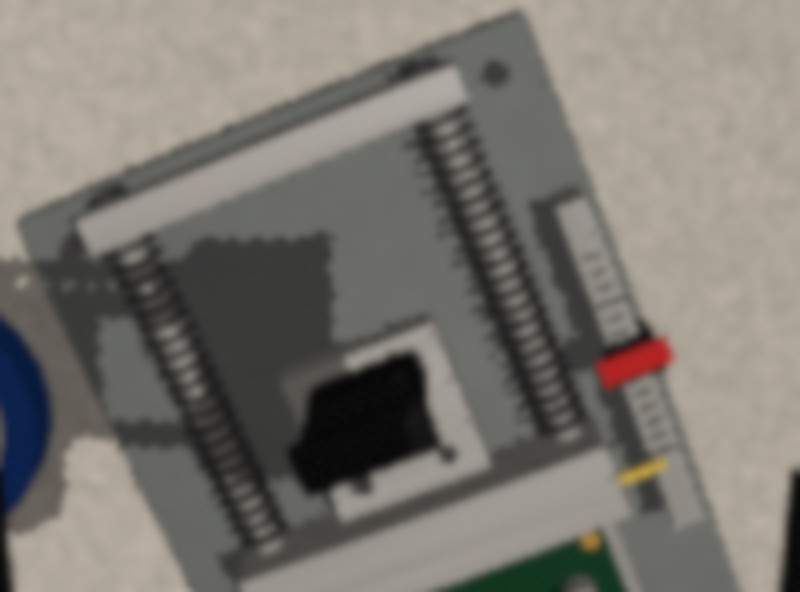

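```bash
cat >> h.py <<'E'
def H(p,P):
    c,t=np.cos(p[2]),np.sin(p[2]); P=np.atleast_2d(np.array(P,float)); return np.c_[p[0]+c*P[:,0]-t*P[:,1],p[1]+t*P[:,0]+c*P[:,1],P[:,2]]
def Hi(p,W): 
    c,t=np.cos(p[2]),np.sin(p[2]); d=W[:2]-np.array(p[:2]); return np.array([c*d[0]+t*d[1],-t*d[0]+c*d[1],W[2]])
E
python3 - <<'E'
from h import *
np.set_printoptions(suppress=True,precision=1)
w=np.load('w1.npy',allow_pickle=True).item()
q=lambda x,y:(218+x/4,168+y/4)
A,B=onz(w,q(18,222),14),onz(w,q(522,12),14);print(A,B,np.linalg.norm(A-B))
e1,e2=onz(w,q(240,585),47),onz(w,q(605,450),47)
rd=onz(w,q(635,364),43);pt=onz(w,q(643,472),46)
yaw=np.arctan2(-(B-A)[0],(B-A)[1]); yawj=np.arctan2(-(e2-e1)[0],(e2-e1)[1]);print('yaw',yaw,yawj)
m=(A+B)/2;
yaw=np.round((yaw+yawj)/2,3)
p=[m[0]+130*np.cos(yaw),m[1]+130*np.sin(yaw),yaw];print('holder',np.round(p,3))
for n,v in(('e1',e1),('e2',e2),('red',rd),('ptr',pt)):print(n,v,'holder',Hi(p,v))
jx=(Hi(p,e1)[0]+Hi(p,e2)[0])/2
tx=jx-40;print('tab world',H(p,(tx,0,67)))
im=cv2.imread('pics/w1.png');
def box(x0,x1,y0,y1,z0,z1,col):
    c=[(x,y,z) for x in(x0,x1) for y in(y0,y1) for z in(z0,z1)]
    u=proj(w,H(p,c)); hull=cv2.convexHull(((u-[218,168])*4).astype(np.float32)).astype(int); cv2.polylines(big,[hull],True,col,1)
big=cv2.resize(im[168:316,218:418],(800,592),interpolation=cv2.INTER_CUBIC)
box(tx-6,tx+6,-18,18,30,83,(0,255,255));box(tx-8,tx+8,-20,20,83,89,(255,0,255));box(jx,jx+25,-60,60,46.9,47,(0,255,0));box(-130,130,-85,85,13.9,14,(255,0,0))
cv2.imwrite('pics/ov.png',big)
E
```

```text
[446.5  34.4  14. ] [422.  199.9  14. ] 167.29885463870406
yaw 0.14666893747039914 0.14130352518014277
holder [562.9 135.8   0.1]
e1 [566.6  76.6  47. ] holder [ -4.9 -59.1  47. ]
e2 [549.9 193.5  47. ] holder [-4.6 59.  47. ]
red [527.3 207.8  43. ] holder [-25.   76.3  43. ]
ptr [560.1 203.4  46. ] holder [ 6.9 67.3 46. ]
tab world [[518.7 129.4  67. ]]
```

View pics/ov.png

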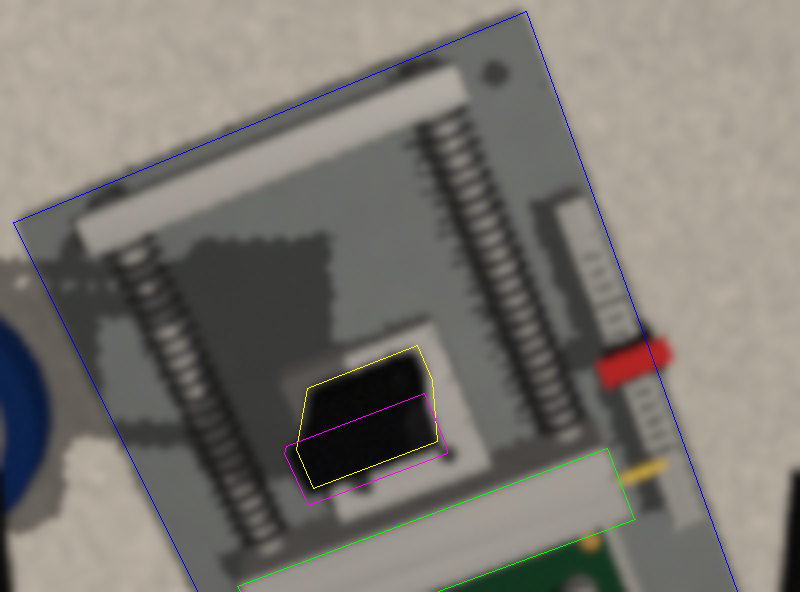

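The overlay matches within about 1 mm, and the pointer needs about 32 mm of travel. Now to the scanner.

Call:
{"fn": "jog_arm", "kwargs": {"targets": [{"xyz": [-0.36, -0.49, 0], "spin": 0}, {"xyz": [-0.36, -0.49, 0], "spin": 0}, {"xyz": [-0.36, -0.49, 0], "spin": 0}, {"xyz": [-0.36, -0.49, 0], "spin": 0}, {"xyz": [-0.36, -0.49, 0], "spin": 0}, {"xyz": [-0.36, -0.49, 0], "spin": 0}, {"xyz": [0, 0, 0], "spin": -1}, {"xyz": [0, 0, 0], "spin": -1}, {"xyz": [0, 0, 0], "spin": -1}, {"xyz": [0, 0, 0], "spin": -1}]}}

```text
time: 2.7
tool_pos: [565.2, -109.9, 298.4]
tcp_rot: [3.141, -0.001, -2.972]
contact_force: [-0.3, 0.0, -0.6]
grip_width: 91.7
finger_force: 0.0
```

Run:
```python
from h import *
np.set_printoptions(suppress=True,precision=3)
c=cal('wrist');np.save('w2.npy',c,allow_pickle=True);i=bot.capture('wrist');cv2.imwrite('pics/w2.png',i)
o=bot.get_obs();print(o['tool_pos'],o['tcp_rot'],o['joint_positions'],c['eye'])
```

```text
[ 565.189 -109.947  298.399] [ 3.141 -0.001 -2.968] [-0.325  0.397  1.245  0.     1.501 -2.07 ] [ 495.039 -123.506  456.493]
```

View pics/w2.png

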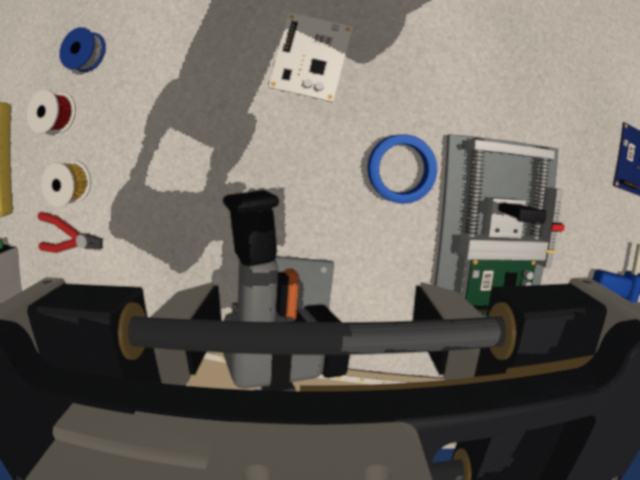

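The wrist picture shows the scanner grip from (250,200) to (258,320), with the orange trigger at ~(292,293). I'll measure its edges numerically and fit the model.

Run:
```python
from h import *
i=cv2.imread('pics/w2.png').astype(int)
for v in(195,203,215,240,250,270,285,300,315):
    print(v,' '.join(f"{a}" for a in i[v,222:302].mean(1).astype(int)))
r,g,b=i[...,2],i[...,1],i[...,0]
m=(r>110)&(g<0.6*r)&(b<0.4*r);m[:,:260]=0;m[:,330:]=0;m[:250]=0;m[340:]=0
for v in range(262,325,4):
    u=np.nonzero(m[v])[0]; print(v,(u.min(),u.max()) if len(u) else '')
```

```text
195 96 92 81 69 56 44 33 29 24 22 19 17 17 15 13 11 13 11 8 9 10 11 11 10 10 11 10 11 10 9 8 9 8 10 12 9 11 8 11 10 10 11 10 10 12 11 11 12 13 17 23 31 43 56 70 84 94 99 100 100 101 110 132 156 168 172 174 173 172 171 172 174 175 176 176 175 173 173 173 173
203 86 65 39 20 13 10 10 8 11 11 10 11 9 10 10 11 10 10 13 20 26 28 29 30 30 29 26 30 31 32 33 33 32 32 31 31 32 30 30 30 30 28 28 27 27 25 26 24 23 22 21 21 21 20 21 34 56 79 93 99 100 111 135 159 171 173 173 172 173 174 176 175 173 172 172 173 172 171 170 168
215 101 101 102 102 101 101 96 82 55 28 10 7 8 9 8 10 8 10 12 11 11 11 12 12 11 11 12 11 12 10 12 11 10 11 12 11 10 11 10 11 12 12 12 11 9 8 9 9 10 12 22 46 74 93 98 99 99 101 102 101 101 103 119 148 167 174 175 175 177 178 177 176 176 178 179 179 179 179 179 178
240 125 109 99 97 98 98 99 100 100 95 79 52 25 12 10 9 9 10 11 11 11 11 10 10 10 13 20 28 33 33 33 32 29 27 27 25 25 23 22 23 23 22 23 21 22 21 20 20 21 20 17 18 20 36 63 86 96 99 99 99 100 104 124 155 173 178 179 178 177 176 176 175 174 173 174 175 177 179 179 180
250 121 100 99 99 100 100 99 99 100 100 97 85 60 3
[... 942 characters left out ...]
 14 12 16 19 20 20 22 25 40 64 87 100 109 112 113 111 107 101 89 77 67 63 63 67
315 155 169 155 118 85 67 58 53 50 50 49 49 48 47 48 49 51 53 56 61 66 74 81 87 91 94 96 98 100 102 104 105 105 105 104 104 104 104 103 103 103 103 102 102 102 102 102 99 96 92 88 82 73 62 53 47 40 33 29 27 27 27 27 41 66 84 96 101 104 105 106 104 97 77 49 24 13 14 20 29
262 
266 
270 
274 
278 
282 
286 (np.int64(289), np.int64(297))
290 (np.int64(288), np.int64(297))
294 (np.int64(288), np.int64(297))
298 (np.int64(288), np.int64(296))
302 (np.int64(287), np.int64(296))
306 (np.int64(287), np.int64(296))
310 (np.int64(287), np.int64(295))
314 (np.int64(287), np.int64(295))
318 (np.int64(294), np.int64(294))
322
```

Run:
```python
from h import *
np.set_printoptions(suppress=True,precision=3)
w=np.load('w2.npy',allow_pickle=True).item()
i=cv2.imread('pics/w2.png').astype(int)
for v in range(262,276,1): print(v,i[v,290:296].mean(0).astype(int))
for v in range(188,197): print(v,i[v,250].mean().astype(int),i[v,268].mean().astype(int))
L=[(238.3,270),(238,285),(238,300)];G=[(277.5,270),(276.5,285),(275.5,300)];T=[(298,288),(297,302),(296,312)]
def fit(vt):
    def res(p):
        out=[]
        for pts,(y,z),xs in((L,(-20.4,140.2),(-90,-40)),(G,(20.4,159.8),(-90,-40)),(T,(36.7,144.3),(-76,-40))):
            a,b=proj(w,H(p,[(xs[0],y,z),(xs[1],y,z)]));d=(b-a)/np.linalg.norm(b-a)
            out+=[ (u-a[0])*d[1]-(v-a[1])*d[0] for u,v in pts]
        e=proj(w,H(p,[(-76,34,145)]))[0];out.append(e[1]-vt)
        return np.array(out)
    r=least_squares(res,[680,-140,.15]);return r
for vt in(268,):
    r=fit(vt);print(vt,r.x,r.fun.round(1));p=r.x
print('grip end',proj(w,H(p,[(-140,0,165),(-140,0,150)])),'trig face',H(p,(-60,33.2,136)))
i=i.astype(np.uint8)
big=cv2.resize(i[180:330,200:350],(600,600),interpolation=cv2.INTER_CUBIC)
dr=lambda c,col:[cv2.polylines(big,[cv2.convexHull(((proj(w,H(p,c))-[200,180])*4).astype(np.float32)).astype(int)],True,col,1)]
def pts(x0,x1,f0,f1,s): return [(x,f*.921+t*.389,150-f*.389+t*.921) for x in(x0,x1) for f in(f0,f1) for t in(-s,s)]
dr(pts(-140,-27,-15,15,17),(0,255,255));dr(pts(-76,-30,26,36,9),(255,0,255));cv2.imwrite('pics/ov2.png',big)
```

```text
262 [105 109 108]
263 [106 110 109]
264 [106 110 109]
265 [106 110 109]
266 [105 109 109]
267 [ 99 104 106]
268 [81 89 99]
269 [58 70 93]
270 [40 56 89]
271 [29 49 88]
272 [24 46 89]
273 [23 46 92]
274 [23 48 96]
275 [24 49 98]
188 131 152
189 105 120
190 88 93
191 63 69
192 35 44
193 16 22
194 10 13
195 10 11
196 9 13
268 [ 681.093 -149.481    0.118] [ 2.2  1.6  1.3 -0.8 -1.5 -2.3  0.5  0.  -0.6  0. ]
grip end [[254.082 197.57 ]
 [257.019 195.138]] trig face [[ 617.596 -123.59   136.   ]]
```

View pics/ov2.png

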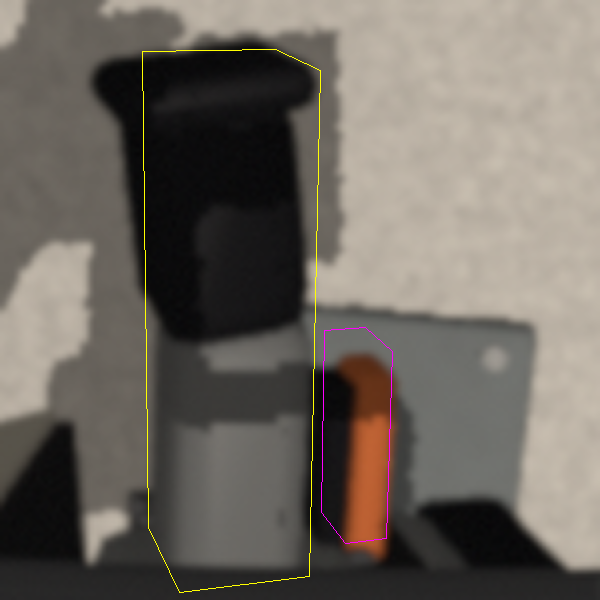

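The overlay fits laterally at the trigger. The grip's slope gives a yaw of about 0.19, which also aims at the board. Next I move over the squeeze point, descend open, and check forces.

Call:
{"fn": "jog_arm", "kwargs": {"targets": [{"xyz": [-0.24, -0.32, 0], "spin": -0.17}, {"xyz": [-0.23, -0.31, 0], "spin": 0}, {"xyz": [0, 0, 0], "spin": 0}, {"xyz": [0, 0, 0.34], "spin": 0}, {"xyz": [0, 0, 0.34], "spin": 0}, {"xyz": [0, 0, 0.34], "spin": 0}, {"xyz": [0, 0, 0.34], "spin": 0}, {"xyz": [0, 0, 0.34], "spin": 0}, {"xyz": [0, 0, 0.35], "spin": 0}, {"xyz": [0, 0, 0], "spin": 0}]}}

```text
time: 4.0
tool_pos: [609.4, -152.9, 132.7]
tcp_rot: [3.138, -0.005, -2.96]
contact_force: [-0.3, 0.5, 1.1]
grip_width: 91.6
finger_force: 0.0
```

Run:
```python
from h import *
o=bot.get_obs();print(o['tool_pos'],o['tcp_rot'],o['contact_force'])
b=bot.capture('side');a=bot.capture('scene');w=bot.capture('wrist')
for n,i in(('s3',b),('c3',a),('w3',w)):cv2.imwrite(f'pics/{n}.png',i)
f=lambda i,x,y,W,Hh:cv2.resize(i[y:y+Hh,x:x+W],(400,300),interpolation=cv2.INTER_CUBIC)
im=np.vstack([np.hstack([f(b,310,215,120,90),f(a,190,170,120,90)]),np.hstack([f(w,160,180,240,180),f(w,0,0,640,480)])]);cv2.imwrite('pics/m3.png',im)
```

```text
[ 609.35664264 -152.92919747  132.74984583] [ 3.1383556  -0.00454872 -2.95996447] [-0.33665829  0.45858654  1.13952933]
```

View pics/m3.png

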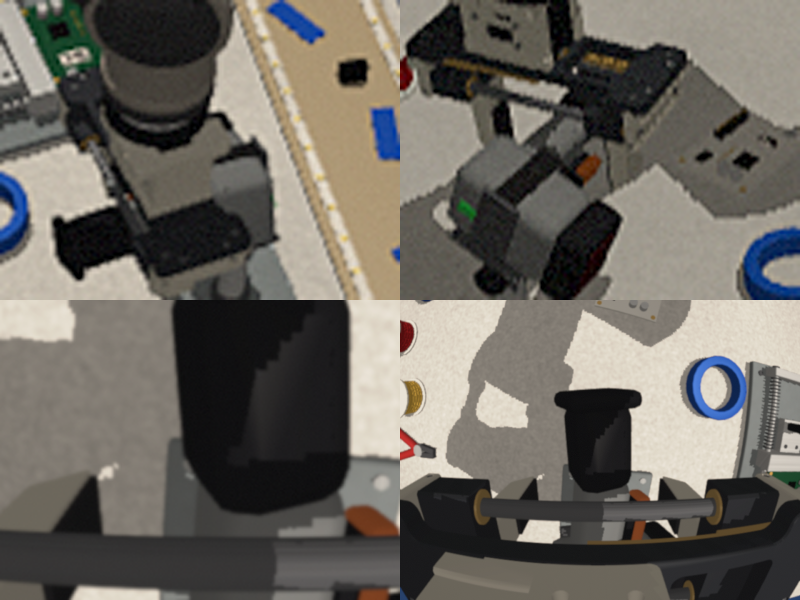

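The picture shows the fingers straddling the grip, with the front finger ahead of the orange trigger and no contact yet. Now squeezing.

Call:
{"fn": "jog_arm", "kwargs": {"gripper": 35, "targets": [{"xyz": [0, 0, 0], "spin": 0}, {"xyz": [0, 0, 0], "spin": 0}, {"xyz": [0, 0, 0], "spin": 0}, {"xyz": [0, 0, 0], "spin": 0}, {"xyz": [0, 0, 0], "spin": 0}, {"xyz": [0, 0, 0], "spin": 0}, {"xyz": [0, 0, 0], "spin": 0}, {"xyz": [0, 0, 0], "spin": 0}, {"xyz": [0, 0, 0], "spin": 0}, {"xyz": [0, 0, 0], "spin": 0}]}}

```text
time: 5.4
tool_pos: [610.5, -151.6, 134.7]
tcp_rot: [3.136, -0.001, -2.959]
contact_force: [-3.5, 11.2, 5.2]
grip_width: 44.2
finger_force: 29.8
```

Run:
```python
from h import *
np.set_printoptions(suppress=True,precision=2)
o=bot.get_obs();print(o['tool_pos'],o['contact_force'],o['moment'],o['grip_width'],o['finger_force'])
w=bot.capture('wrist');a=bot.capture('scene');b=bot.capture('side');cv2.imwrite('pics/w4.png',w);cv2.imwrite('pics/c4.png',a);cv2.imwrite('pics/s4.png',b)
for n,x in(('w',w),('c',a)):
    for k,i in(('before',cv2.imread(f'pics/{n}3.png')),('after',x)):
        i=i.astype(int);r,g,bb=i[...,2],i[...,1],i[...,0]
        m=(r>70)&(g<0.6*r)&(bb<0.45*r)
        bx=(slice(290,345),slice(330,420)) if n=='w' else (slice(190,240),slice(230,270))
        v,u=np.nonzero(m[bx]);print(n,k,len(u),u.mean() if len(u) else 0,v.mean() if len(u) else 0, (u.min(),u.max(),v.min(),v.max()) if len(u) else '')
```

```text
[ 610.52 -151.59  134.73] [-3.54 11.18  5.16] [2.06 0.47 0.1 ] 44.20087783511845 29.760644732532455
w before 347 51.789625360230545 23.011527377521613 (np.int64(38), np.int64(68), np.int64(14), np.int64(31))
w after 11 33.0 30.0 (np.int64(31), np.int64(35), np.int64(29), np.int64(31))
c before 33 16.03030303030303 29.96969696969697 (np.int64(13), np.int64(19), np.int64(27), np.int64(34))
c after 20 12.2 27.85 (np.int64(10), np.int64(14), np.int64(24), np.int64(31))
```

The gripper stopped at 44 mm with full grip force, so the trigger is fully in. Release, let it spring out, then lift.

Call:
{"fn": "jog_arm", "kwargs": {"gripper": 100, "targets": [{"xyz": [0, 0, 0], "spin": 0}, {"xyz": [0, 0, 0], "spin": 0}, {"xyz": [0, 0, 0], "spin": 0}, {"xyz": [0, 0, 0], "spin": 0}, {"xyz": [0, 0, 0], "spin": 0}, {"xyz": [0, 0, 0], "spin": 0}, {"xyz": [0, 0, 0], "spin": 0}, {"xyz": [0, 0, 0], "spin": 0}, {"xyz": [0, 0, 0], "spin": 0}, {"xyz": [0, 0, 0], "spin": 0}]}}

```text
time: 6.8
tool_pos: [611.2, -155.0, 134.7]
tcp_rot: [3.142, 0.0, -2.96]
contact_force: [-0.1, 0.1, -0.2]
grip_width: 91.8
finger_force: 0.0
```

Run:
```python
from h import *
np.set_printoptions(suppress=True,precision=2)
o=bot.get_obs();print(o['tool_pos'],o['contact_force'],o['grip_width'],o['tcp_rot'])
w=bot.capture('wrist')
i=w.astype(int);r,g,bb=i[...,2],i[...,1],i[...,0]
m=(r>70)&(g<0.6*r)&(bb<0.45*r);v,u=np.nonzero(m[290:345,330:420]);print(len(u),u.mean(),v.mean(),u.min(),u.max())
```

```text
[ 611.21 -154.97  134.71] [-0.11  0.1  -0.16] 91.84007738270714 [ 3.14  0.   -2.96]
311 53.22829581993569 23.591639871382636 40 69
```

The trigger is back out. Lift and travel to above the tab.

Call:
{"fn": "jog_arm", "kwargs": {"targets": [{"xyz": [0, 0, -0.5], "spin": 0}, {"xyz": [0, 0, -0.5], "spin": 0}, {"xyz": [0, 0, -0.5], "spin": 0}, {"xyz": [0.07, 0.53, 0], "spin": 0}, {"xyz": [0.07, 0.53, 0], "spin": 0}, {"xyz": [0.07, 0.53, 0], "spin": 0}, {"xyz": [0.07, 0.53, 0], "spin": 0}, {"xyz": [0.07, 0.53, 0], "spin": 0}, {"xyz": [0.07, 0.53, 0], "spin": 0}, {"xyz": [0.07, 0.52, 0], "spin": 0}]}}

```text
time: 8.1
tool_pos: [518.7, 130.4, 254.9]
tcp_rot: [3.141, 0.0, -2.96]
contact_force: [0.5, 0.6, 0.1]
grip_width: 91.4
finger_force: 0.0
```

Call:
{"fn": "jog_arm", "kwargs": {"gripper": 29, "targets": [{"xyz": [0, 0, 0], "spin": 1}, {"xyz": [0, 0, 0], "spin": 1}, {"xyz": [0, 0, 0], "spin": 1}, {"xyz": [0, 0, 0], "spin": 1}, {"xyz": [0, 0, 0], "spin": 1}, {"xyz": [0, 0, 0], "spin": 1}, {"xyz": [0, 0, 0], "spin": 1}, {"xyz": [0, 0, 0], "spin": 1}, {"xyz": [0, 0, 0], "spin": 1}, {"xyz": [0, 0, 0], "spin": 1}]}}

```text
time: 9.35
tool_pos: [519.3, 129.1, 254.8]
tcp_rot: [3.141, 0.0, 2.32]
contact_force: [-0.4, -0.5, -0.2]
grip_width: 26.8
finger_force: 0.0
```

Call:
{"fn": "jog_arm", "kwargs": {"targets": [{"xyz": [0, 0, 0], "spin": 1}, {"xyz": [0, 0, 0], "spin": 1}, {"xyz": [0, 0, 0], "spin": 1}, {"xyz": [0, 0, 0], "spin": 1}, {"xyz": [0, 0, 0], "spin": 1}, {"xyz": [0, 0, 0], "spin": 1}, {"xyz": [0, 0, 0.3], "spin": 0.08}, {"xyz": [0, 0, 0.3], "spin": 0}, {"xyz": [0, 0, 0.3], "spin": 0}, {"xyz": [0, 0, 0], "spin": 0}]}}

```text
time: 10.6
tool_pos: [518.2, 129.0, 181.3]
tcp_rot: [-3.138, -0.0, 1.715]
contact_force: [-0.5, 1.1, 0.3]
grip_width: 26.7
finger_force: 0.0
```

Run:
```python
from h import *
np.set_printoptions(suppress=True,precision=2)
o=bot.get_obs();print(o['tool_pos'],o['contact_force'],o['grip_width'],o['tcp_rot'],o['joint_positions'])
c=cal('wrist');np.save('w5.npy',c,allow_pickle=True);w=bot.capture('wrist');cv2.imwrite('pics/w5.png',w)
b=bot.capture('side');cv2.imwrite('pics/s5.png',b)
big=cv2.resize(b[170:290,250:380],(390,360),interpolation=cv2.INTER_CUBIC)
ww=cv2.resize(w,(400,300));ww=np.vstack([ww,np.zeros((60,400,3),np.uint8)])
cv2.imwrite('pics/m5.png',np.hstack([big,ww]))
```

```text
[518.22 128.98 181.31] [-0.53  1.09  0.35] 26.671107786286445 [-3.14 -0.    1.71] [ 0.1   0.4   1.57  0.    1.18 -0.04]
```

View pics/m5.png

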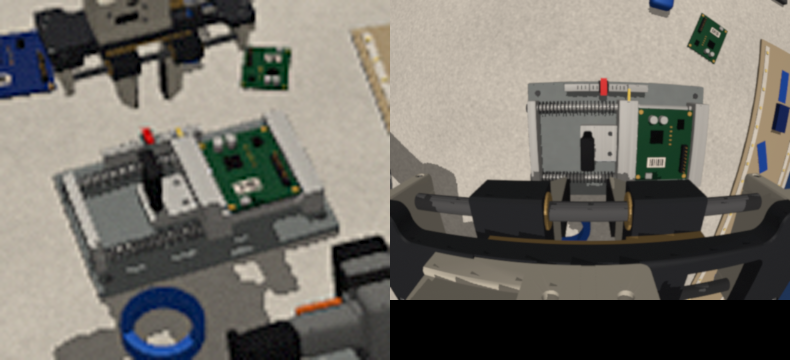

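The picture shows the fingers over the tab, which is at wrist ~(315,240). I'll refine the tab, band and pointer numerically.

```bash
cat > m.py <<'E'
from h import *
np.set_printoptions(suppress=True,precision=2)
def comp(m,minA=15):
    n,l,s,c=cv2.connectedComponentsWithStats(m.astype(np.uint8));return [(s[k],c[k]) for k in range(1,n) if s[k][4]>=minA]
def look(i,w,p):
    i=i.astype(int);r,g,b=i[...,2],i[...,1],i[...,0];out={}
    red=(r>120)&(g<.35*r)&(b<.4*r); yel=(r>120)&(g>.6*r)&(b<.45*r)
    for n,m,z in(('red',red,43),('yel',yel,46)):
        m=m.copy();m[:,:200]=0;m[:,480:]=0;m[290:]=0
        for s,c in comp(m): 
            W=onz(w,c,z);print(n,s,c,W,Hi(p,W))
p=[562.9,135.8,.144]
E
python3 - <<'E'
from m import *
w=np.load('w5.npy',allow_pickle=True).item();i=cv2.imread('pics/w5.png');look(i,w,p)
g=i.mean(2)
for v in(215,225,235,245,255,265):print(v,g[v,295:335].astype(int))
print(g[195:290,315].astype(int))
tx=-44.8
for z,hx,hy in((89,8,20),(30,6,18)):print(z,proj(w,H(p,[(tx-hx,-hy,z),(tx-hx,hy,z),(tx+hx,-hy,z),(tx+hx,hy,z)])).round(1).tolist())
E
```

```text
red [336 126  12  26 268] [341.78 138.87] [526.35 207.44  43.  ] [-25.89  76.15  43.  ]
yel [380 143   5  17  58] [382.   150.88] [559.02 203.15  46.  ] [ 5.82 67.21 46.  ]
yel [399 176   6   7  35] [401.46 178.8 ] [578.38 183.79  46.  ] [22.21 45.27 46.  ]
yel [476 179   4   7  19] [478.   181.84] [645.22 193.52  46.  ] [89.75 45.31 46.  ]
yel [467 278   6   6  27] [469.7  280.85] [659.08 106.48  46.  ] [ 90.98 -42.82  46.  ]
yel [394 280   6   6  31] [396.42 282.55] [591.34  96.5   46.  ] [ 22.5  -42.98  46.  ]
215 [118 118 119 118 119 119 119 119 128 146 165 173 166 136  88  42  17  13
  13  14  14  13  12  13  13  15  28  65 118 163 178 179 177 178 179 179
 179 179 180 180]
225 [120 118 119 118 118 118 118 113  99  74  45  28  27  27  27  27  28  28
  27  27  26  27  26  26  24  23  23  25  26  26  37  81 133 166 176 177
 176 177 177 177]
235 [118 118 118 117 117 117 116 114 104  81  49  27  26  26  26  26  27  27
  26  26  27  27  26  27  26  27  26  27  26  25  36  80 130 161 172 175
 174 175 175 175]
245 [117 117 117 117 117 117 117 116 108  86  52  28  25  25  25  26  26  26

[... 249 characters left out ...]
 170 170]
265 [117 117 117 116 117 116 116 115 107  87  54  30  23  23  23  23  24  24
  23  24  23  24  23  22  24  23  23  24  22  21  21  37  63  90 107 114
 115 115 115 115]
[119 119 118 114 113 131 159 177 181 181 181 181 177 161 126  74  30  12
  13  13  14  12  14  13  15  17  21  24  26  28  26  27  26  27  28  27
  27  26  27  27  27  27  27  27  26  26  26  26  26  26  26  26  25  25
  25  25  25  24  23  24  23  24  23  24  24  23  23  24  24  22  23  24
  23  23  23  22  23  23  33  51  70  80  84  85  87  94 100 111 122 116
  98  78  65  57  52]
89 [[306.7, 274.6], [306.2, 219.6], [329.1, 274.6], [329.5, 219.6]]
30 [[310.9, 249.5], [310.7, 208.4], [324.8, 249.5], [325.0, 208.4]]
```

Call:
{"fn": "jog_arm", "kwargs": {"targets": [{"xyz": [0, -0.015, 0], "spin": 0}, {"xyz": [0, 0, 0.25], "spin": 0}, {"xyz": [0, 0, 0.25], "spin": 0}, {"xyz": [0, 0, 0.25], "spin": 0}, {"xyz": [0, 0, 0.25], "spin": 0}, {"xyz": [0, 0, 0.25], "spin": 0}, {"xyz": [0, 0, 0.2], "spin": 0}, {"xyz": [0, 0, 0.21], "spin": 0}, {"xyz": [0, 0, 0], "spin": 0}, {"xyz": [0, 0, 0], "spin": 0}]}}

```text
time: 11.95
tool_pos: [518.7, 129.0, 50.7]
tcp_rot: [3.14, -0.0, 1.715]
contact_force: [0.2, -0.5, -0.4]
grip_width: 26.5
finger_force: 0.0
```

Call:
{"fn": "jog_arm", "kwargs": {"gripper": 0, "targets": [{"xyz": [0, 0, 0], "spin": 0}, {"xyz": [0, 0, 0], "spin": 0}, {"xyz": [0, 0, 0], "spin": 0}, {"xyz": [0, 0, 0], "spin": 0}, {"xyz": [0, 0, 0], "spin": 0}, {"xyz": [0, 0, 0], "spin": 0}, {"xyz": [0, 0, 0], "spin": 0}, {"xyz": [0, 0, 0], "spin": 0}, {"xyz": [0, 0, 0], "spin": 0}, {"xyz": [0, 0, 0], "spin": 0}]}}

```text
time: 13.2
tool_pos: [517.0, 128.8, 50.5]
tcp_rot: [-3.14, 0.0, 1.715]
contact_force: [-4.8, -0.6, 5.1]
grip_width: 15.6
finger_force: 30.0
```

Run:
```python
from m import *
o=bot.get_obs();print(o['tool_pos'],o['contact_force'],o['grip_width'],o['finger_force'],o['tcp_rot'])
w=cal('wrist');i=bot.capture('wrist');cv2.imwrite('pics/w6.png',i);look(i,w,p)
```

```text
[516.97 128.8   50.48] [-4.76 -0.62  5.1 ] 15.636899435398842 30.001471638679504 [-3.14  0.    1.72]
red [353 109  20  47 865] [362.92 132.37] [526.06 207.52  43.  ] [-26.17  76.26  43.  ]
yel [430 140   8  32 208] [433.65 155.67] [558.99 202.95  46.  ] [ 5.76 67.01 46.  ]
yel [458 197  10  13 106] [462.43 203.2 ] [577.27 184.1   46.  ] [21.15 45.74 46.  ]
```

The opening is 15.6 mm instead of 12 mm, so the pads are on the 16 mm cap. Reopen, go 8 mm lower (TCP ~42.5, still above 40) and close again.

Call:
{"fn": "jog_arm", "kwargs": {"gripper": 29, "targets": [{"xyz": [0, 0, 0], "spin": 0}, {"xyz": [0, 0, 0], "spin": 0}, {"xyz": [0, 0, 0], "spin": 0}, {"xyz": [0, 0, 0], "spin": 0}, {"xyz": [0, 0, 0.05], "spin": 0}, {"xyz": [0, 0, 0.05], "spin": 0}, {"xyz": [0, 0, 0], "spin": 0}, {"xyz": [0, 0, 0], "spin": 0}, {"xyz": [0, 0, 0], "spin": 0}, {"xyz": [0, 0, 0], "spin": 0}]}}

```text
time: 14.5
tool_pos: [518.2, 129.0, 42.0]
tcp_rot: [3.141, -0.0, 1.715]
contact_force: [-0.0, -0.5, 0.4]
grip_width: 26.6
finger_force: 0.0
```

Call:
{"fn": "jog_arm", "kwargs": {"gripper": 0, "targets": [{"xyz": [0, 0, 0], "spin": 0}, {"xyz": [0, 0, 0], "spin": 0}, {"xyz": [0, 0, 0], "spin": 0}, {"xyz": [0, 0, 0], "spin": 0}, {"xyz": [0, 0, 0], "spin": 0}, {"xyz": [0, 0, 0], "spin": 0}, {"xyz": [0, 0, 0], "spin": 0}, {"xyz": [0, 0, 0], "spin": 0}, {"xyz": [0, 0, 0], "spin": 0}, {"xyz": [0, 0, 0], "spin": 0}]}}

```text
time: 15.75
tool_pos: [517.0, 128.8, 41.9]
tcp_rot: [-3.139, -0.0, 1.715]
contact_force: [-5.4, -1.9, 4.1]
grip_width: 15.3
finger_force: 30.0
```

Still ~15.3 mm with the full 30 N, so it holds firmly, and the far finger pulls by its form. Draw slowly, first 20 mm, and check that the jaw follows.

Call:
{"fn": "jog_arm", "kwargs": {"targets": [{"xyz": [0, -0.02, 0], "spin": 0}, {"xyz": [0, -0.02, 0], "spin": 0}, {"xyz": [0, -0.03, 0], "spin": 0}, {"xyz": [0, -0.03, 0], "spin": 0}, {"xyz": [0, -0.03, 0], "spin": 0}, {"xyz": [0, -0.04, 0], "spin": 0}, {"xyz": [0, -0.04, 0], "spin": 0}, {"xyz": [0, -0.04, 0], "spin": 0}, {"xyz": [0, 0, 0], "spin": 0}, {"xyz": [0, 0, 0], "spin": 0}]}}

```text
time: 17.0
tool_pos: [498.9, 126.1, 42.0]
tcp_rot: [3.14, -0.0, 1.715]
contact_force: [6.1, 0.8, -5.9]
grip_width: 15.6
finger_force: 30.0
```

Run:
```python
from m import *
o=bot.get_obs();print(o['tool_pos'],o['contact_force'],o['grip_width'],o['finger_force'],o['tcp_rot'])
w=cal('wrist');i=bot.capture('wrist');cv2.imwrite('pics/w7.png',i);look(i,w,p)
```

```text
[498.89 126.08  41.96] [ 6.06  0.81 -5.9 ] 15.573786183522472 30.006685853004456 [ 3.14 -0.    1.71]
red [398 108  20  50 943] [407.43 132.67] [525.89 207.64  43.  ] [-26.32  76.41  43.  ]
yel [436 139   8  34 238] [439.33 155.89] [540.75 200.38  46.  ] [-12.65  67.09  46.  ]
```

The jaw follows (18.4 mm) and 13.7 mm is left.

Call:
{"fn": "jog_arm", "kwargs": {"targets": [{"xyz": [0, -0.03, 0], "spin": 0}, {"xyz": [0, -0.04, 0], "spin": 0}, {"xyz": [0, -0.04, 0], "spin": 0}, {"xyz": [0, -0.03, 0], "spin": 0}, {"xyz": [0, -0.02, 0], "spin": 0}, {"xyz": [0, -0.015, 0], "spin": 0}, {"xyz": [0, 0, 0], "spin": 0}, {"xyz": [0, 0, 0], "spin": 0}, {"xyz": [0, 0, 0], "spin": 0}, {"xyz": [0, 0, 0], "spin": 0}]}}

```text
time: 18.3
tool_pos: [485.5, 124.1, 41.9]
tcp_rot: [3.139, 0.0, 1.715]
contact_force: [7.0, 0.8, -7.2]
grip_width: 15.3
finger_force: 30.0
```

Run:
```python
from m import *
o=bot.get_obs();print(o['tool_pos'],o['contact_force'],o['grip_width'],o['finger_force'],o['tcp_rot'])
w=cal('wrist');i=bot.capture('wrist');cv2.imwrite('pics/w8.png',i);look(i,w,p)
ii=i.astype(int);r,g,b=ii[...,2],ii[...,1],ii[...,0]
y=(r>120)&(g>.6*r)&(b<.45*r);red=(r>120)&(g<.35*r)&(b<.4*r)
for v in range(105,180,5):
    a=np.nonzero(red[v,350:520])[0]+350;c=np.nonzero(y[v,350:520])[0]+350
    print(v,(a.min(),a.max()) if len(a) else '',(c.min(),c.max()) if len(c) else '')
```

```text
[485.48 124.11  41.92] [ 7.05  0.83 -7.24] 15.279575013726513 30.012338161468506 [3.14 0.   1.71]
red [428 110  19  48 643] [436.54 129.82] [525.26 209.5   43.  ] [-26.68  78.34  43.  ]
yel [435 138   9  35 263] [439.26 154.37] [527.28 199.04  46.  ] [-26.18  67.69  46.  ]
105  
110 (np.int64(430), np.int64(441)) 
115 (np.int64(430), np.int64(445)) 
120 (np.int64(429), np.int64(446)) 
125 (np.int64(429), np.int64(446)) 
130 (np.int64(429), np.int64(446)) 
135 (np.int64(429), np.int64(446)) 
140 (np.int64(429), np.int64(446)) (np.int64(436), np.int64(443))
145 (np.int64(429), np.int64(446)) (np.int64(436), np.int64(443))
150 (np.int64(428), np.int64(446)) (np.int64(436), np.int64(443))
155 (np.int64(428), np.int64(445)) (np.int64(436), np.int64(443))
160  (np.int64(436), np.int64(443))
165  (np.int64(436), np.int64(442))
170  (np.int64(436), np.int64(442))
175
```

The pointer is at −26.2 and the band middle at −26.6, so the pointer is on the band within 0.5 mm, held with 30 N. Handing in.

Run:
```python
from plant import bot
print(bot.close_job())
```

```text
the job is handed in; nothing more can be done
None
```

The job is handed in after 18.3 s: the scanner trigger was squeezed in and sprang back, then the jaw was drawn out about 32 mm and is still held with 30 N, pointer within about 0.5 mm of the red band's middle. The gripper opening read 15.3 mm on the nominally 12 mm tab, and I did not re-check the board and the other items at the end.

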